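Step a decade resistance box to the green range and switch it in

TASK

Put the green (100 kilohm) range of the decade resistance box in circuit without gripping anything: push the upright tab of the black selector dial round, click by click and either way, until it rests in its click with its tab pointing at the green mark, and only then push the red paddle switch over towards the terminals at the back of the box, so that it stays there. Only push: do not pinch the tab or the paddle between the fingers, do not lift or tilt the box or shove it out of place, and leave everything else on the bench where it is.

Things in the scene. Friction and masses are not known exactly. Their poses are not given: they have to be found in the camera images.
- resistance_box: Decade resistance box: grey case 180 (x) x 300 (y) x 70 mm high, aluminium top panel, loose on rubber feet (about 4 kg, slides at about 20 N). Origin: centre of its underside. x runs from its front edge (nearest the robot) to its back, y to its left, z up. The black selector is in the left half of the panel, the red paddle switch in the right half, the terminals behind the paddle.
- selector_axis (a point): On the selector's turning axis, at panel height (70 mm above the table); box axes. Round it are eight flat printed dots, 19 mm across, on a 70 mm radius, 45 degrees apart, clockwise from above: black (at the back, box +x), brown, red, orange, yellow (front), green (front left), blue (left), violet. Nothing but the knob stands up from the panel within 80 mm of this axis.
- selector (a joint): Knob angle, rad, anticlockwise from above; 0 or a whole turn = on green. Endless both ways, with a click at each multiple of 0.785: yellow 0.785, orange 1.571, red 2.356, brown 3.142, black 3.927, violet 4.712, blue 5.498. Leaving a click takes 0.18 N m (4 N on the tab); past half-way (0.39) it springs ahead by itself into the next click, before that it springs back. Rarely it starts balanced half-way.
- selector_tab (a point): White line on top of the selector's tab, 52 mm from the axis, 98 mm above the table; turns with it, x outwards along the tab, z up. The selector is a flat black dial, 80 mm across, 8.5 mm high, with a low bar across it (11 mm wide, top 13 mm above the panel) and one upright tab at its rim: 14 mm thick, 30 to 58 mm from the axis, top 28 mm above the panel. The tab end of the white line is the pointer.
- tab_cheek_a: Ribbed rubber face on the anticlockwise side of the tab, 22 (radial) x 3 x 14 mm; origin at its centre, 44 mm from the axis and 18 mm above the panel. Pushing on it turns the knob clockwise.
- tab_cheek_b: The same ribbed face on the clockwise side of the tab. Pushing on it turns the knob anticlockwise.
- green_mark (a point): Centre of the green dot, on the panel, 70 mm from the selector axis. Fixed to the box.
- black_terminal (a point): Foot of the middle (black) screw terminal on the panel, 40 mm between the red one (to its right) and the green one (to its left), all 18 mm in diameter and 24 mm high, near the back edge. A small green circuit board is clamped under the red and black ones and juts 29 mm over the back edge, 77 mm above the table.
- paddle (a joint): Angle of the red paddle switch, rad, about a hinge along the box's y, 73 mm above the table: 0 = out of circuit (leaning 0.35 rad to the front, as it starts), 0.70 = in circuit (leaning 0.35 rad back to the terminals). A spring holds it at either end: about 3 N at its top moves it, and well past the middle (0.5) it flips over by itself.
- paddle_top (a point): Middle of the paddle's top edge, 105 mm above the table and 12 mm in front of (out) or behind (in circuit) the hinge; moves with it. The paddle is an upright plate 22 mm wide (box y), 8 mm thick, 30 mm tall, above a steel bezel 30 mm square and 3 mm high. In front of it are 50 mm of clear panel, behind it over 60 mm to the terminals.
- paddle_front: Front face of the paddle, the one to push, 18 x 24 mm; origin at its centre, 21 mm above the panel.
- paddle_rear: Rear face of the paddle, 18 x 24 mm; origin at its centre.
- flux_tin: Small round flux tin, brass with aluminium lid, 28 mm diameter, 18 mm high, standing on the panel in its back-left corner. Origin: centre of its underside. Leave alone.
- solder_spool: Spool of solder wire with blue flanges, 56 mm diameter, 50 mm high, on the table right of the box. Origin: centre of its underside. Leave alone.
- screwdriver: Green-handled screwdriver, 160 mm long, lying on the table in front of the box. Leave alone.
- multimeter: Grey hand-held multimeter, 170 x 80 x 43 mm, lying on the table left of the box (it has a small dial of its own, not the one meant). Origin: centre of its underside. Leave alone.
- breadboard: White solderless breadboard with parts, 165 x 55 x 18 mm, on the table to the right beyond the solder spool. Origin: centre of its underside. Leave alone.
- parts_tray: Clear divided tray, 140 x 90 x 32 mm, on the table to the left beyond the multimeter. Origin: centre of its underside. Leave alone.
- cutters: Blue-handled side cutters, 145 mm long, lying on the table behind the box. Leave alone.
- tip_cleaner: Black pot with brass wool for cleaning soldering tips, 64 mm diameter, 36 mm high, on the table behind the box. Origin: centre of its underside. Leave alone.

How it is judged:
By the outcome, as a careful person would: the job done as asked, in the order asked, and still so for the second after the job is handed in, with the robot touching nothing.
It also fails if it takes over 64 s, if anything falls off the work surface, if the arm or the gripper's body presses on something with over 40 N, if the wrist force passes 120 N, or if a joint passes its speed limit or range.

ROBOT

A 6-joint arm with a two-finger parallel gripper is mounted at the origin on the work surface. World frame = base frame: x ahead of the robot, y to its left, z up, the work surface at z = 0. Lengths are in m, angles in rad, forces in N, time in s.
With the tool pointing down it reaches from about 0.3 to 0.75 m from the base axis. Payload 8.5 kg.
Tool frame: the origin (TCP) lies between the finger pads; the fingertips stand 8 mm ahead of it and the grasp point (between the pads) lies 11 mm behind it; z points along the fingers, y is the direction in which the jaws open and shut (so a half turn about z gives the same grasp; the last joint's range is limited). The gripper opens to 88 mm and grips with 3 to 60 N. Pads are 18 mm wide; open, the fingers measure 123 mm over their backs; the gripper's body (75 mm by 187 mm) begins 45 mm behind the grasp point.
Start: joints at [0.981, 0.381, 1.297, -0, 1.464, -0.215], TCP at [0.201, 0.512, 0.247] pointing down, gripper open.
Joint ranges: [-3.11, 3.11], [-0.89, 2.33], [0.22, 2.48], [-1.42, 4.56], [0.17, 2.85], [-2.88, 2.88]. Speed limits (rad/s): [2.39, 2.39, 3.14, 3.14, 3.14, 3.14].

INTERFACE

Orientations are given as a rotation vector (axis times angle).
In Python, from station import env, read_camera gives the robot as it stands.
- The arm moves only by the tool drive_tool, never from a script. Its argument "deltas" is a list that holds one entry, the list of rows, each a list of 7 numbers: the turn, a rotation vector about the tool's x, y, z each as a share of pi/4 rad, from -1 to 1, then the shift along the tool's x, y, z each as a share of 0.15 m, from -1 to 1, then the gripper command: -1 is shut, 1 is fully open, values between are in proportion. A call has 1 to 10 rows; each row is the pose to reach, as a shift and turn from the pose measured when the call began, along the tool's axes at that moment; what a row does not reach only later rows make up. A row lasts 1/10 s, in which the tool goes at most 50 mm and 8.59 degrees, less where a joint would pass 70% of its speed; a pose out of reach is approached as far as the arm can. A call with a number of a shift or a turn outside -1 to 1 is refused whole. A call with a gripper value outside its range is refused whole. The fingers move at their own pace and stop on an object; "force" is the grip in N (left out, the last holds). Time passes only in rows, so rows that repeat a pose let the fingers close. It gives the time, the measured TCP pose, the force and the opening at its end, in the units of the state.
- env.get_state(): the state, without advancing time (a new reading comes with each control period).
- read_camera(name): name is "side" or "top"; returns a dict with "pixels" (400x640x3 uint8, red, green, blue), "fx", "fy", "cx", "cy" (pixels), "position" and "orientation" of the camera in the world. Camera axes: x right, y down, z forward; pixel columns grow to the right and rows downward; lengths in m; the calibration is good to about 2 mm. A picture is of the moment at which its call begins. There is no depth.
- env.sign_off(): hands the job in, once; it reports no verdict.
The state is a dict: "time": time; "q": joint angles; "dq": joint speeds; "effort": joint torques, N m; "position": TCP position; "orientation": TCP orientation; "contact_force": force on the tool from outside, world axes, zero at the start; "wrist_torque": the same for the moment, N m; "gripper_width": finger opening in m.
Only numpy, scipy, OpenCV 4.12 (cv2) and the standard library are available. Lean on these libraries where they do the work, as an engineer would, in place of code of your own. Each camera call takes 0.05 s, during which the arm holds its last target.

## Working session

There is one attempt and no reset: what is moved stays moved. The work goes in short steps, Python scripts to look and compute and a tool call to move; the robot and the scene stay as the last step left them, time stands still between calls to the robot, and variables do not carry over. Pictures are saved under pics/ and viewed, and the job is handed in when it is done.

Besides the shell and the picture viewer there is one more tool, called after "Emit:" as name([rows], argument=value, ...), one row to a line, values as JSON. drive_tool: Moves the arm, as the interface text tells. Its arguments: {"type":"object","properties":{"deltas":{"type":"array","items":{"type":"array","items":{"type":"array","items":{"type":"number"}}}},"force":{"type":"number"}},"required":["deltas"]}

```bash
ls; mkdir -p pics
python3 - <<'E'
from station import env, read_camera
import cv2
s=env.get_state(); print(s)
for n in("top","side"):
    c=read_camera(n); cv2.imwrite(f"pics/{n}0.png",c["pixels"][:,:,::-1]); print(n,[c[k] for k in c if k!="pixels"])
E
```

```text
pics
{'time': 0.0, 'q': array([ 9.80684345e-01,  3.81173443e-01,  1.29827160e+00,  2.91295968e-05,
        1.46357796e+00, -2.15300968e-01]), 'dq': array([-0.00132053,  0.00102788, -0.00100789,  0.00066029, -0.00134542,
        0.00055986]), 'effort': array([ 5.83447718e-05, -4.37937284e+01, -2.24556309e+01,  7.12721748e-02,
        3.52716353e-02, -1.46499146e-04]), 'position': array([0.2011946 , 0.51158805, 0.24614621]), 'orientation': array([-5.85206882e-01, -3.08600776e+00,  2.04884705e-03]), 'contact_force': array([ 0.63629087, -0.7635707 , -0.2476848 ]), 'wrist_torque': array([ 0.00577133, -0.06002721, -0.08846643]), 'gripper_width': 0.0882109061309471}
top [441.3589856588331, 441.3589856588331, 324.9545497733038, 203.55997085103084, array([0.41255257, 0.0542036 , 1.251727  ]), array([-2.13219744,  2.13879756, -0.19573291])]
side [469.56454498533463, 469.56454498533463, 312.66937323786686, 192.50357015488953, array([ 0.00427577, -0.89714365,  1.11095089]), array([-2.23319922,  0.63013131, -0.29359928])]
```

View pics/top0.png

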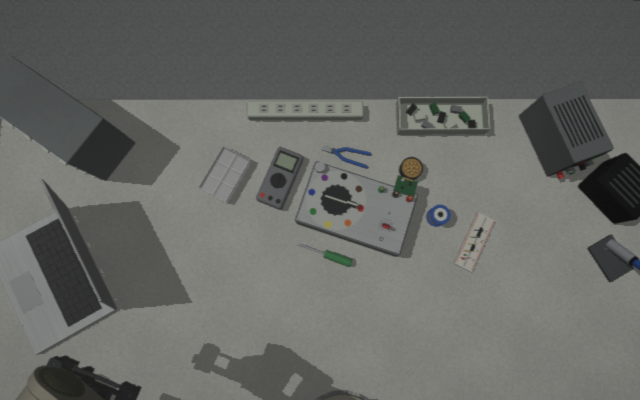

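View pics/side0.png

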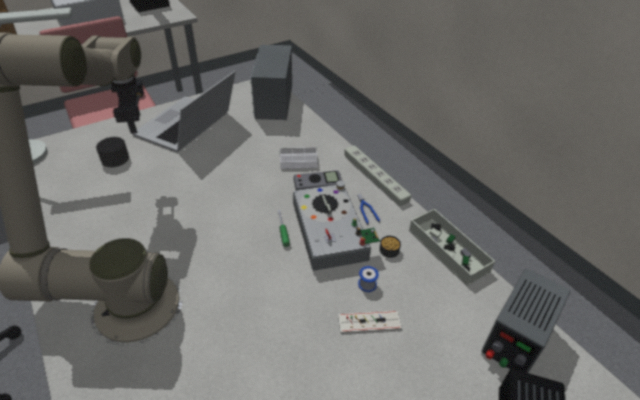

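Run:
```python
import cv2
a=cv2.imread("pics/top0.png")[150:265,285:430]; cv2.imwrite("pics/t0c.png",cv2.resize(a,None,fx=5,fy=5,interpolation=cv2.INTER_CUBIC))
a=cv2.imread("pics/side0.png")[175:275,285:405]; cv2.imwrite("pics/s0c.png",cv2.resize(a,None,fx=6,fy=6,interpolation=cv2.INTER_CUBIC))
```

```text
(no output)
```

View pics/t0c.png

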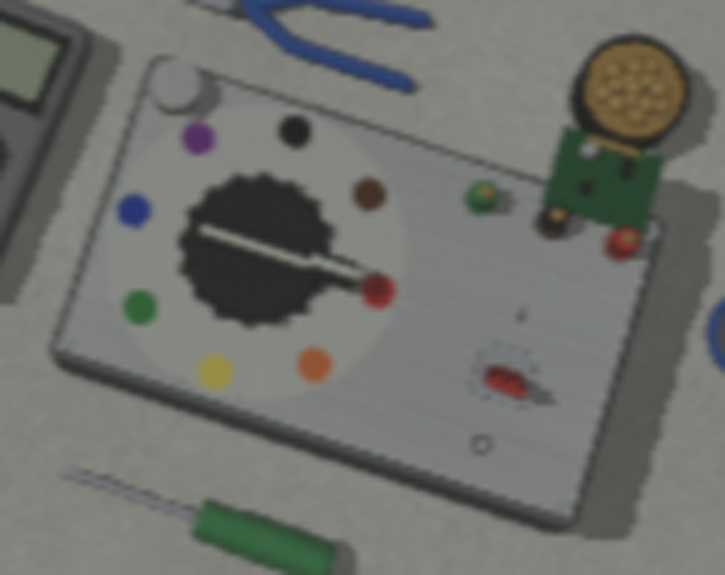

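View pics/s0c.png

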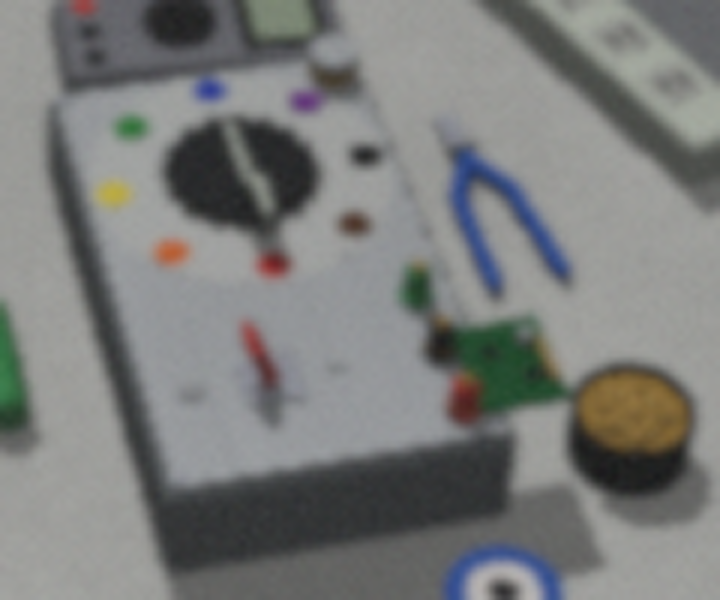

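```bash
cat > h.py <<'E'
import numpy as np, cv2
from scipy.spatial.transform import Rotation as R
from station import env, read_camera
def ray(c,u,v,z):
    d=R.from_rotvec(c["orientation"]).apply([(u-c["cx"])/c["fx"],(v-c["cy"])/c["fy"],1.]); p=c["position"]
    return p+d*(z-p[2])/d[2]
def avg(name,n=4):
    c=read_camera(name); f=[c["pixels"].astype(float)]+[read_camera(name)["pixels"].astype(float) for _ in range(n-1)]
    c["pixels"]=np.mean(f,0).astype(np.uint8); return c
def near(c,z,p):  # project
    q=R.from_rotvec(c["orientation"]).inv().apply(np.r_[p,z]-c["position"]) if len(p)==2 else None
    return np.array([c["fx"]*q[0]/q[2]+c["cx"],c["fy"]*q[1]/q[2]+c["cy"]])
def centroid(c,u0,v0,r,wf):
    yy,xx=np.mgrid[0:400,0:640]; m=(np.hypot(xx-u0,yy-v0)<r)
    w=np.clip(wf(c["pixels"].astype(float)),0,None)*m; w[w<0.4*w.max()]=0
    return (w*xx).sum()/w.sum(),(w*yy).sum()/w.sum()
def sat(p): return p.max(2)-p.min(2)-12
def dark(p): return 130-p.max(2)
def axang(c,pts):
    # dots order angle box: black0,brown-45,...; fit P = A + s*rot(yaw)*e
    P=np.array([ray(c,*pt,0.07)[:2] for pt in pts.values()]); a=np.deg2rad([-45*i for i in pts])
    M=[];b=[]
    for k,(x,y) in zip(a,P):
        M+= [[1,0,np.cos(k),-np.sin(k)],[0,1,np.sin(k),np.cos(k)]]; b+=[x,y]
    s,*_=np.linalg.lstsq(np.array(M),np.array(b),rcond=None)
    res=(np.array(M)@s-b)
    return s[:2],np.arctan2(s[3],s[2]),np.hypot(s[2],s[3]),np.abs(res).max()
E
python3 - <<'E'
from h import *
c=avg("top"); o=lambda x,y:(285+x/5-.4,150+y/5-.4)
g={0:(295,131),1:(369,194),3:(315,365),4:(215,371),5:(140,307),6:(134,211),7:(198,138)}
pts={}
for k,v in g.items():
    pts[k]=centroid(c,*o(*v),4.5,dark if k in(0,1) else sat)
A,yaw,r,e=axang(c,pts); print("top",A,np.degrees(yaw),r,e)
def wl(p): return p.min(2)-110
# white line
p=c["pixels"].astype(float)
for q in [(200,228),(380,290)]: print(ray(c,*o(*q),.083),ray(c,*o(*q),.098))
t=ray(c,*o(360,277),.098)[:2]-A; print("tab dir rel box deg",np.degrees(np.arctan2(t[1],t[0])-yaw),np.hypot(*t))
red=lambda p:p[:,:,0]-np.maximum(p[:,:,1],p[:,:,2])-20
u=centroid(c,*o(503,380),6,red); print("paddle top px",u,ray(c,*u,.105))
c2=avg("side"); o2=lambda x,y:(285+x/6-.4,175+y/6-.4)
g={1:(354,223),3:(172,251),4:(114,194),5:(131,127),6:(209,90),7:(306,101),0:(366,155)}
pts={k:centroid(c2,*o2(*v),3.5,dark if k in(0,1) else sat) for k,v in g.items()}
A2,y2,r2,e2=axang(c2,pts); print("side",A2,np.degrees(y2),r2,e2)
print("pad side top", ray(c2,*o2(248,326),.105)); print("tab side",ray(c2,*o2(270,228),.098))
E
```

```text
top [0.62977792 0.01283099] -18.63899745021981 0.07002320452944595 0.0002741631872120731
[0.63959815 0.0430559  0.083     ] [0.63668414 0.04319898 0.098     ]
[ 0.60547529 -0.05351791  0.083     ] [ 0.60299923 -0.05213536  0.098     ]
tab dir rel box deg -91.30171673490892 0.05793961136380685
paddle top px (np.float64(385.71279373368145), np.float64(226.5574412532637)) [ 0.55140297 -0.11637645  0.105     ]
side [0.62751606 0.01778574] -18.818584154619963 0.07029139450158053 0.0005449795319223544
pad side top [ 0.55069919 -0.10657025  0.105     ]
tab side [ 0.60193874 -0.04868787  0.098     ]
```

```bash
cat >> h.py <<'E'
A0=np.array([.6287,.0153]); YAW=np.radians(-18.7)
def tR(a):
    y=np.array([np.cos(a),np.sin(a),0]); z=np.array([0,0,-1.]); return R.from_matrix(np.c_[np.cross(y,z),y,z])
def delta(pos,a):
    s=env.get_state(); R0=R.from_rotvec(s["orientation"])
    d=R0.inv().apply(np.array(pos)-s["position"])/.15; w=(R0.inv()*tR(a)).as_rotvec()/(np.pi/4)
    return np.round(np.r_[w,d],3)
def arc(phi,rad=.044,lead=0.,z=.094):
    # phi: box angle (rad) of the tab, lead: tangential anticlockwise offset ; tool y opposite to radial(-> y at +180)
    th=phi+YAW; e=np.array([np.cos(th),np.sin(th)]); t=np.array([-e[1],e[0]])
    p=A0+rad*e+lead*t; return np.r_[p,z],th+np.pi
E
python3 - <<'E'
from h import *
p,a=arc(-np.pi/2,lead=.034,z=.247); print(p,delta(p,a))
E
```

```text
[ 0.64679818 -0.03727809  0.247     ] [-0.000e+00 -0.000e+00 -6.200e-02 -4.104e+00 -2.319e+00 -2.000e-03]
```

Emit:
drive_tool([
  [[0,0,-0.062,-0.28,-0.16,0,-1],[0,0,-0.062,-0.56,-0.32,0,-1],[0,0,-0.062,-0.84,-0.48,0,-1],[0,0,-0.062,-1,-0.57,0,-1],[0,0,-0.062,-1,-0.57,0,-1]],
], force=10)

```text
time: 1.0
position: [0.3114, 0.3753, 0.2469]
orientation: [0.516, 3.098, -0.0]
contact_force: [-1.0, 0.2, -0.1]
gripper_width: 0.0504
```

Emit:
drive_tool([
  [[0,0,0,-0.28,-0.16,0,-1],[0,0,0,-0.56,-0.32,0,-1],[0,0,0,-0.84,-0.48,0,-1],[0,0,0,-1,-0.57,0,-1],[0,0,0,-1,-0.57,0,-1]],
])

```text
time: 1.5
position: [0.4273, 0.2443, 0.2468]
orientation: [0.521, 3.097, -0.001]
contact_force: [-0.8, -0.2, -0.4]
gripper_width: 0.0103
```

Emit:
drive_tool([
  [[0,0,0,-0.28,-0.16,0,-1],[0,0,0,-0.56,-0.32,0,-1],[0,0,0,-0.84,-0.48,0,-1],[0,0,0,-1,-0.57,0,-1],[0,0,0,-1,-0.57,0,-1]],
])

```text
time: 2.0
position: [0.5424, 0.1136, 0.2463]
orientation: [0.525, 3.097, -0.001]
contact_force: [-0.8, 0.9, -0.4]
gripper_width: 0.0006
```

Run:
```python
from h import *
p,a=arc(-np.pi/2,lead=.034,z=.247); print(p,delta(p,a)); s=env.get_state(); print(s["time"],s["position"],s["gripper_width"])
```

```text
[ 0.64679818 -0.03727809  0.247     ] [-0.001  0.001 -0.012 -0.988 -0.72  -0.004]
2.0 [0.54241738 0.11355236 0.24630157] 0.0006165345196591044
```

Emit:
drive_tool([
  [[0,0,-0.012,-0.27,-0.19,0,-1],[0,0,-0.012,-0.54,-0.38,0,-1],[0,0,-0.012,-0.81,-0.57,0,-1],[0,0,-0.012,-0.988,-0.72,0,-1],[0,0,-0.012,-0.988,-0.72,0,-1],[0,0,-0.012,-0.988,-0.72,0,-1]],
])

```text
time: 2.6
position: [0.6464, -0.0353, 0.2461]
orientation: [-0.509, -3.099, -0.0]
contact_force: [0.1, 0.0, -0.6]
gripper_width: 0.0008
```

Run:
```python
from h import *
p,a=arc(-np.pi/2,lead=.034,z=.12); print(p,delta(p,a)); s=env.get_state(); print(s["time"],s["position"],s["gripper_width"])
c=read_camera("top");a=c["pixels"][130:280,265:450,::-1]; cv2.imwrite("pics/t1.png",cv2.resize(a,None,fx=4,fy=4))
c=read_camera("side");a=c["pixels"][130:280,265:450,::-1]; cv2.imwrite("pics/s1.png",cv2.resize(a,None,fx=4,fy=4))
```

```text
[ 0.64679818 -0.03727809  0.12      ] [ 0.    -0.001  0.001 -0.007 -0.012  0.841]
2.6 [ 0.64638261 -0.03531501  0.24610954] 0.0007585258457079107
```

View pics/t1.png

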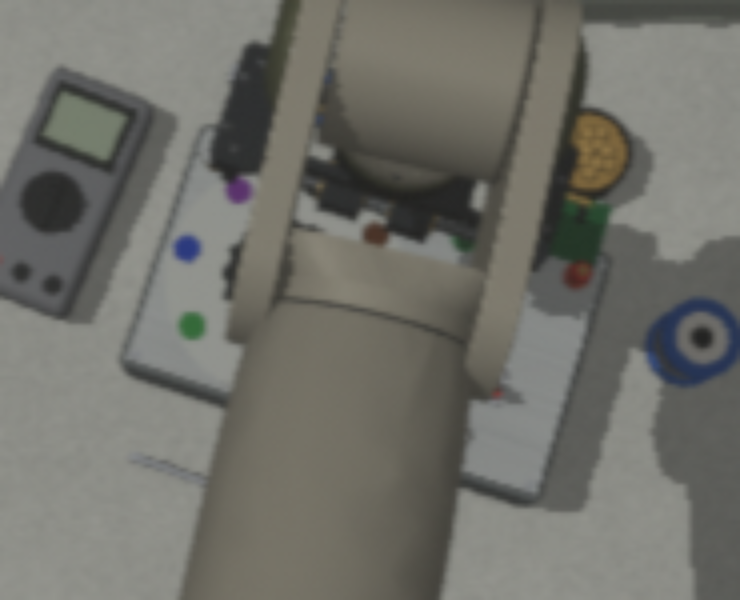

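View pics/s1.png

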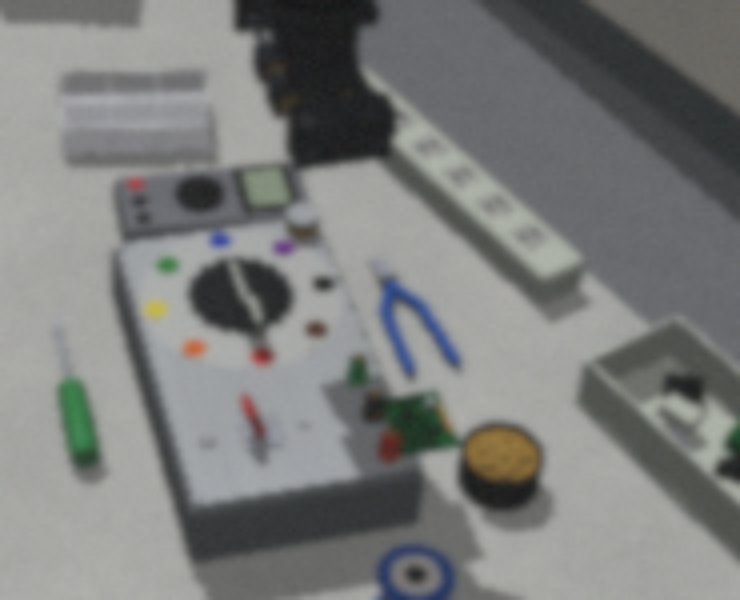

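Run:
```python
from h import *
s=env.get_state(); p=s["position"]; Rm=R.from_rotvec(s["orientation"])
for n in("top","side"):
    c=read_camera(n)
    for off in [(0,0,.008),(0,.0175,.008),(0,-.0175,.008),(.009,0,.008),(-.009,0,.008),(0,0,-.056)]:
        q=p+Rm.apply(off); u=near(c,q[2],q[:2]); print(n,off,(u-[265,130])*4)
```

```text
top (0, 0, 0.008) [372.95632462 199.15868072]
top (0, 0.0175, 0.008) [344.65104549 189.97091605]
top (0, -0.0175, 0.008) [401.30473149 208.36044446]
top (0.009, 0, 0.008) [368.32760691 213.33501841]
top (-0.009, 0, 0.008) [377.57174222 185.02307721]
top (0, 0, -0.056) [382.6600401 173.1178587]
side (0, 0, 0.008) [304.68405105 160.22401802]
side (0, 0.0175, 0.008) [298.26668382 145.6515495 ]
side (0, -0.0175, 0.008) [311.22016964 175.06614548]
side (0.009, 0, 0.008) [292.87672194 161.90855266]
side (-0.009, 0, 0.008) [316.46436924 158.54333698]
side (0, 0, -0.056) [309.1479141   90.48349154]
```

Emit:
drive_tool([
  [[0,0,0,-0.01,-0.012,0.3,-1],[0,0,0,-0.01,-0.012,0.6,-1],[0,0,0,-0.01,-0.012,0.8,-1],[0,0,0,-0.01,-0.012,0.9,-1],[0,0,0,-0.01,-0.012,1.0,-1],[0,0,0,-0.01,-0.012,1.0,-1]],
])

```text
time: 3.4
position: [0.6461, -0.0363, 0.0954]
orientation: [-0.505, -3.098, -0.0]
contact_force: [-0.1, 0.4, 0.4]
gripper_width: 0.0001
```

Run:
```python
from h import *
s=env.get_state(); print(s["time"],s["position"],s["contact_force"])
c=read_camera("side");a=c["pixels"][150:270,280:430,::-1]; cv2.imwrite("pics/s2.png",cv2.resize(a,None,fx=5,fy=5))
for d in range(0,50,5):
    p,a=arc(-np.pi/2-np.radians(d),lead=.016,z=.096); print(d,delta(p,a))
```

```text
3.4 [ 0.64607834 -0.03626156  0.09541252] [-0.14694811  0.4289721   0.35824712]
0 [-0.    -0.001  0.004  0.118 -0.004  0.005]
5 [-0.    -0.001  0.115  0.144 -0.012  0.005]
10 [-0.    -0.001  0.226  0.171 -0.018  0.005]
15 [-0.    -0.001  0.337  0.198 -0.022  0.005]
20 [-0.    -0.001  0.448  0.225 -0.023  0.005]
25 [-0.    -0.001  0.559  0.252 -0.021  0.006]
30 [-0.    -0.001  0.671  0.279 -0.018  0.006]
35 [-0.    -0.001  0.782  0.306 -0.012  0.006]
40 [-0.    -0.001  0.893  0.331 -0.004  0.006]
45 [-0.000e+00 -1.000e-03  1.004e+00  3.570e-01  7.000e-03  6.000e-03]
```

View pics/s2.png

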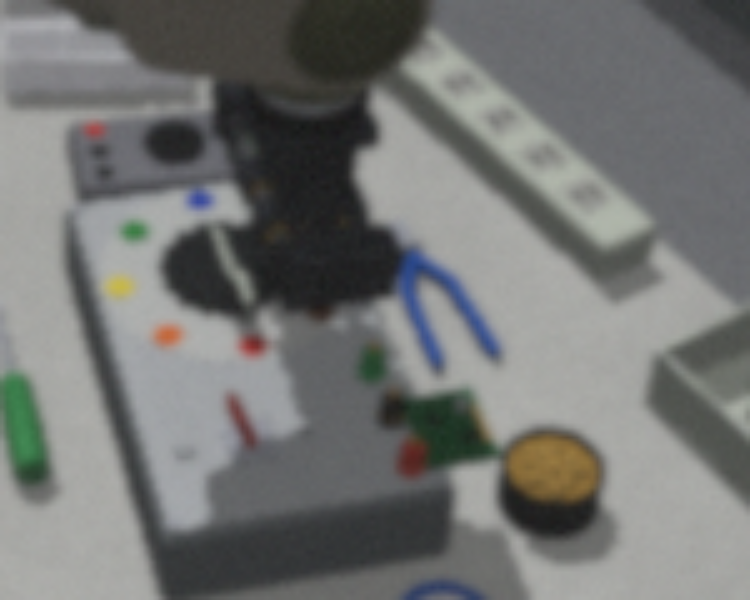

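Emit:
drive_tool([
  [[0,0,0,0.06,0,0,-1],[0,0,0.0,0.118,-0.004,0,-1],[0,0,0.115,0.144,-0.012,0,-1],[0,0,0.226,0.171,-0.018,0,-1],[0,0,0.337,0.198,-0.022,0,-1],[0,0,0.448,0.225,-0.023,0,-1],[0,0,0.559,0.252,-0.021,0,-1],[0,0,0.671,0.279,-0.018,0,-1],[0,0,0.782,0.306,-0.012,0,-1],[0,0,0.782,0.306,-0.012,0,-1]],
])

```text
time: 4.45
position: [0.6019, -0.0232, 0.0977]
orientation: [1.42, 2.802, -0.0]
contact_force: [-0.4, 0.9, 0.5]
gripper_width: 0.0004
```

Run:
```python
from h import *
s=env.get_state(); print(s["time"],s["position"],s["contact_force"])
c=read_camera("side");a=c["pixels"][150:270,280:430,::-1]; cv2.imwrite("pics/s3.png",cv2.resize(a,None,fx=5,fy=5))
for d in range(30,90,5):
    p,a=arc(-np.pi/2-np.radians(d),lead=.016,z=.096); print(d,delta(p,a))
```

```text
4.45 [ 0.60190627 -0.02316036  0.09774552] [-0.390873    0.9052602   0.53915366]
30 [ 0.     0.001 -0.109 -0.028  0.012  0.011]
35 [ 0.     0.001  0.002 -0.003  0.001  0.011]
40 [ 0.     0.001  0.113  0.023 -0.007  0.011]
45 [ 0.     0.001  0.225  0.049 -0.013  0.011]
50 [ 0.     0.001  0.336  0.076 -0.016  0.011]
55 [ 0.     0.001  0.447  0.104 -0.017  0.011]
60 [ 0.     0.001  0.558  0.131 -0.016  0.011]
65 [ 0.     0.001  0.669  0.158 -0.012  0.011]
70 [ 0.     0.     0.78   0.184 -0.006  0.011]
75 [0.    0.    0.891 0.21  0.002 0.011]
80 [0.    0.    1.002 0.236 0.012 0.011]
85 [0.    0.    1.113 0.26  0.025 0.011]
```

View pics/s3.png

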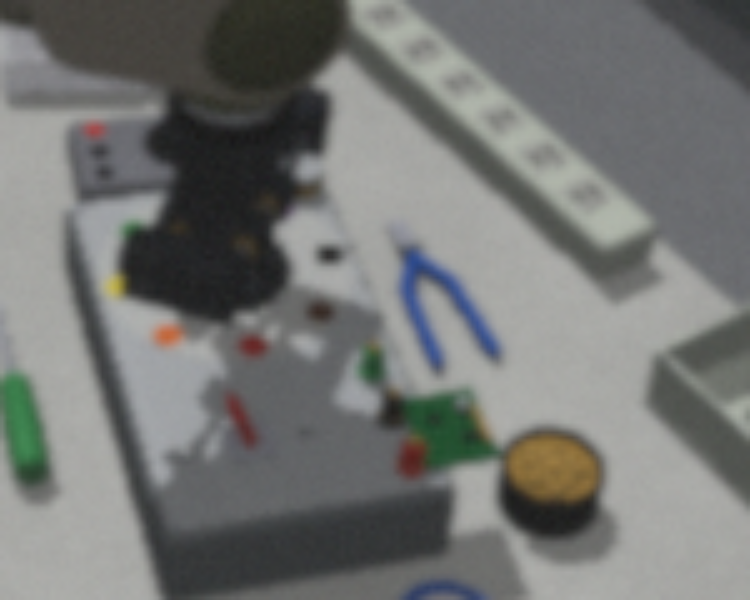

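Emit:
drive_tool([
  [[0,0,0.113,0.023,-0.007,0.011,-1],[0,0,0.225,0.049,-0.013,0.011,-1],[0,0,0.336,0.076,-0.016,0.011,-1],[0,0,0.447,0.104,-0.017,0.011,-1],[0,0,0.558,0.131,-0.016,0.011,-1],[0,0,0.669,0.158,-0.012,0.011,-1],[0,0,0.78,0.184,-0.006,0.011,-1],[0,0,0.891,0.21,0.002,0.011,-1],[0,0,1.0,0.236,0.012,0.011,-1],[0,0,1.0,0.236,0.012,0.011,-1]],
])

```text
time: 5.5
position: [0.5826, 0.0065, 0.0964]
orientation: [2.379, 2.05, 0.001]
contact_force: [0.2, 0.2, 0.6]
gripper_width: 0.0006
```

Run:
```python
from h import *
s=env.get_state(); print(s["time"],s["position"],s["contact_force"])
c=read_camera("side");a=c["pixels"][150:270,280:430,::-1]; cv2.imwrite("pics/s4.png",cv2.resize(a,None,fx=5,fy=5))
c=read_camera("top");a=c["pixels"][150:270,280:430,::-1]; cv2.imwrite("pics/t4.png",cv2.resize(a,None,fx=5,fy=5))
for d in range(75,135,5):
    p,a=arc(-np.pi/2-np.radians(d),lead=.016,z=.096); print(d,delta(p,a))
```

```text
5.5 [0.58258716 0.00653084 0.09636732] [0.18301727 0.19312779 0.55153227]
75 [ 0.001  0.    -0.104 -0.025  0.01   0.002]
80 [0.001 0.    0.007 0.    0.    0.002]
85 [ 0.001  0.     0.118  0.026 -0.008  0.002]
90 [ 0.001  0.     0.229  0.053 -0.014  0.002]
95 [ 0.001  0.     0.34   0.08  -0.017  0.002]
100 [ 0.001  0.     0.452  0.107 -0.018  0.002]
105 [ 0.001  0.     0.563  0.134 -0.017  0.002]
110 [ 0.001  0.     0.674  0.161 -0.013  0.002]
115 [ 0.001 -0.     0.785  0.188 -0.007  0.002]
120 [ 0.001 -0.     0.896  0.214  0.001  0.002]
125 [ 1.000e-03 -0.000e+00  1.007e+00  2.390e-01  1.200e-02  2.000e-03]
130 [ 1.000e-03 -0.000e+00  1.118e+00  2.630e-01  2.500e-02  2.000e-03]
```

View pics/s4.png

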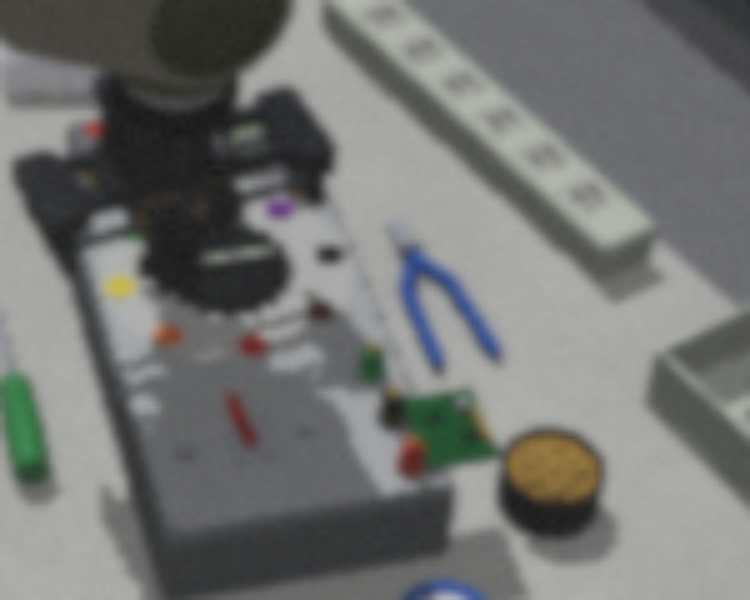

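View pics/t4.png

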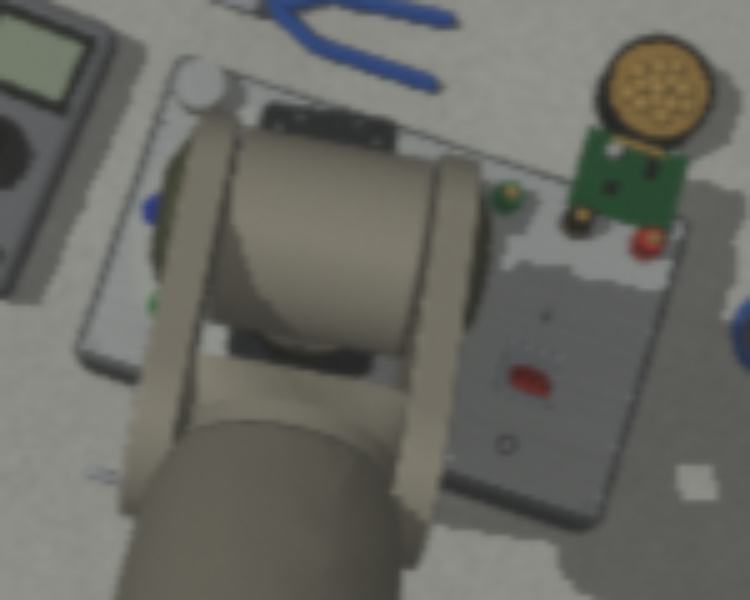

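Emit:
drive_tool([
  [[0,0,0.118,0.026,-0.008,0.0,-1],[0,0,0.229,0.053,-0.014,0.0,-1],[0,0,0.34,0.08,-0.017,0.0,-1],[0,0,0.452,0.107,-0.018,0.0,-1],[0,0,0.563,0.134,-0.017,0.0,-1],[0,0,0.674,0.161,-0.013,0.0,-1],[0,0,0.785,0.188,-0.007,0.0,-1],[0,0,0.84,0.201,-0.003,0.0,-1],[0,0,0.896,0.214,0.001,0.0,-1],[0,0,0.896,0.214,0.001,0.0,-1]],
])

```text
time: 6.6
position: [0.5877, 0.0378, 0.0963]
orientation: [2.938, 1.111, 0.001]
contact_force: [0.4, -0.3, -0.5]
gripper_width: 0.0005
```

Run:
```python
from h import *
s=env.get_state(); print(s["time"],s["position"],s["contact_force"])
c=read_camera("side");a=c["pixels"][150:270,280:430,::-1]; cv2.imwrite("pics/s5.png",cv2.resize(a,None,fx=5,fy=5))
p,a=arc(-np.pi/2-np.radians(120),lead=.036,z=.096); print(delta(p,a))
p,a=arc(-np.pi/2-np.radians(120),lead=.036,z=.14); print(delta(p,a))
```

```text
6.6 [0.58771266 0.03775531 0.09633491] [ 0.35206635 -0.25700531 -0.45913031]
[ 0.001 -0.001  0.004 -0.133 -0.001  0.002]
[ 0.001 -0.001  0.004 -0.133 -0.001 -0.291]
```

View pics/s5.png

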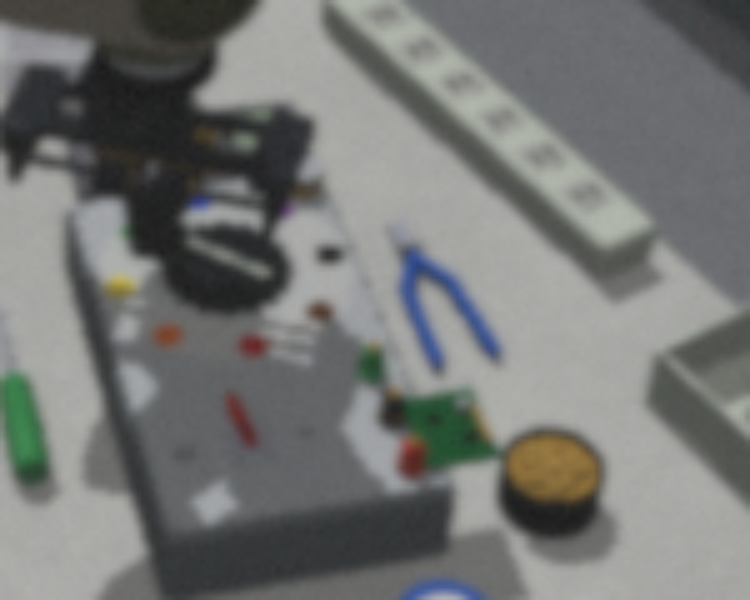

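Emit:
drive_tool([
  [[0,0,0,-0.133,0,0,-1],[0,0,0,-0.133,0,-0.3,-1],[0,0,0.2,-0.133,0,-0.5,-1],[0,0,0.4,-0.133,0,-0.5,-1],[0,0,0.6,-0.133,0,-0.5,-1],[0,0,0.8,-0.133,0,-0.5,-1],[0,0,1.0,-0.133,0,-0.5,-1],[0,0,1.0,-0.133,0,-0.5,-1]],
])

```text
time: 7.45
position: [0.5726, 0.0243, 0.1714]
orientation: [3.139, -0.1, 0.002]
contact_force: [0.4, -0.1, 0.8]
gripper_width: 0.0003
```

```bash
cat >> h.py <<'E'
def pad(front,z):
    return np.r_[np.array([.551,-.1115])-front*np.array([np.cos(YAW),np.sin(YAW)]),z],YAW-np.pi/2
E
python3 - <<'E'
from h import *
s=env.get_state(); print(s["time"],s["position"],s["contact_force"])
p,a=pad(.04,.17); print(p,delta(p,a))
E
```

```text
7.45 [0.57258494 0.02425789 0.17137405] [ 0.43586274 -0.12496431  0.78864251]
[ 0.51311159 -0.09867548  0.17      ] [ 0.    -0.002  0.334 -0.343  0.843  0.009]
```

Emit:
drive_tool([
  [[0,0,0.17,-0.1,0.25,0,-1],[0,0,0.334,-0.2,0.5,0,-1],[0,0,0.334,-0.3,0.75,0,-1],[0,0,0.334,-0.343,0.843,0,-1],[0,0,0.334,-0.343,0.843,0,-1],[0,0,0.334,-0.343,0.843,0,-1]],
])

```text
time: 8.05
position: [0.5135, -0.0982, 0.1715]
orientation: [3.1, -0.509, 0.003]
contact_force: [0.1, 0.2, 0.2]
gripper_width: 0.0004
```

Run:
```python
from h import *
s=env.get_state(); print(s["time"],s["position"],s["contact_force"])
c=read_camera("side");a=c["pixels"][150:270,280:430,::-1]; cv2.imwrite("pics/s6.png",cv2.resize(a,None,fx=5,fy=5))
c=read_camera("top");a=c["pixels"][150:270,280:430,::-1]; cv2.imwrite("pics/t6.png",cv2.resize(a,None,fx=5,fy=5))
for f,z in((.04,.095),(.0,.095),(-.005,.095)):
  p,a=pad(f,z); print(p,delta(p,a))
```

```text
8.05 [ 0.51347467 -0.09816238  0.17150806] [0.13127629 0.153668   0.1934794 ]
[ 0.51311159 -0.09867548  0.095     ] [-0.    -0.002  0.003 -0.002  0.008  0.509]
[ 0.551  -0.1115  0.095 ] [-0.    -0.002  0.003  0.265  0.009  0.51 ]
[ 0.55573605 -0.11310306  0.095     ] [-0.    -0.002  0.003  0.298  0.009  0.51 ]
```

View pics/s6.png

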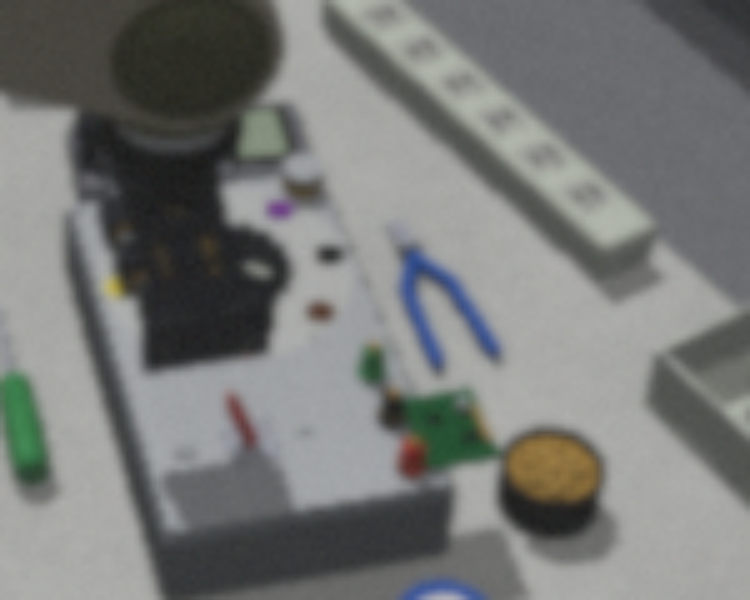

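View pics/t6.png

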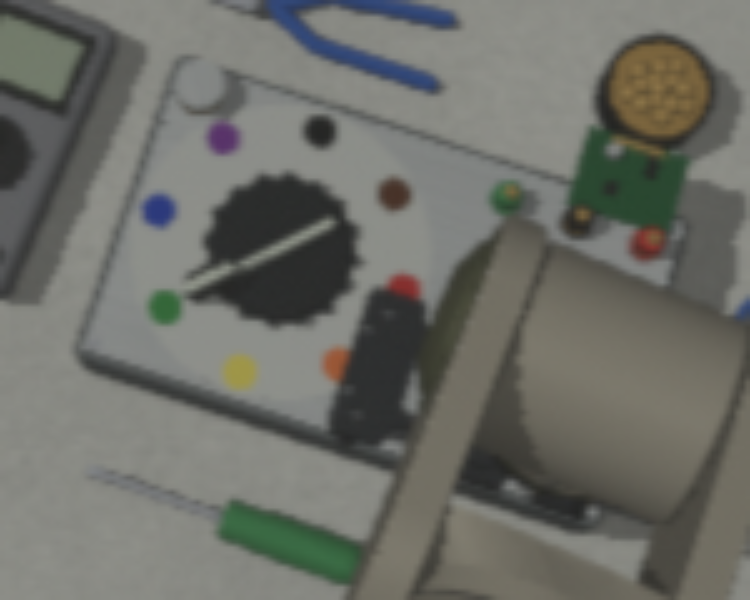

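Emit:
drive_tool([
  [[0,0,0,0,0.008,0.25,-1],[0,0,0,0,0.008,0.45,-1],[0,0,0,0,0.008,0.509,-1],[0,0,0,0.05,0.008,0.509,-1],[0,0,0,0.1,0.008,0.509,-1],[0,0,0,0.15,0.008,0.509,-1],[0,0,0,0.19,0.008,0.509,-1],[0,0,0,0.22,0.008,0.509,-1],[0,0,0,0.25,0.008,0.509,-1],[0,0,0,0.25,0.008,0.509,-1]],
])

```text
time: 9.15
position: [0.5499, -0.1111, 0.0959]
orientation: [3.1, -0.507, 0.006]
contact_force: [0.9, 1.0, 1.0]
gripper_width: 0.0006
```

Run:
```python
from h import *
s=env.get_state(); print(s["time"],s["position"],s["contact_force"])
c=read_camera("side");a=c["pixels"][190:270,300:400,::-1]; cv2.imwrite("pics/s7.png",cv2.resize(a,None,fx=7,fy=7))
for f,z in((.04,.095),(.0,.095),(-.003,.095),(-.006,.095)):
  p,a=pad(f,z); print(p,delta(p,a))
```

```text
9.15 [ 0.54990764 -0.111103    0.09585442] [0.8951935  1.01658728 1.0358443 ]
[ 0.51311159 -0.09867548  0.095     ] [ 0.    -0.004  0.003 -0.257 -0.     0.004]
[ 0.551  -0.1115  0.095 ] [ 0.    -0.004  0.003  0.01   0.     0.004]
[ 0.55384163 -0.11246184  0.095     ] [ 0.    -0.004  0.003  0.03   0.     0.005]
[ 0.55668326 -0.11342368  0.095     ] [ 0.    -0.004  0.003  0.05   0.     0.005]
```

View pics/s7.png

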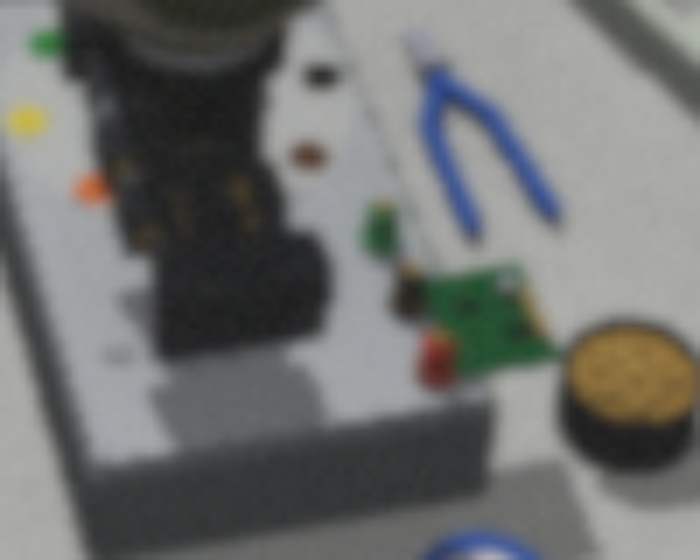

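Emit:
drive_tool([
  [[0,0,0,0.015,0,0,-1],[0,0,0,0.03,0,0,-1],[0,0,0,0.03,0,0,-1]],
])

```text
time: 9.5
position: [0.553, -0.1121, 0.0954]
orientation: [-3.1, 0.507, 0.0]
contact_force: [-6.0, 1.8, 2.6]
gripper_width: 0.0002
```

Emit:
drive_tool([
  [[0,0,0,0.015,0,0,-1],[0,0,0,0.02,0,0,-1],[0,0,0,0.02,0,0,-1]],
])

```text
time: 9.8
position: [0.5535, -0.1122, 0.0952]
orientation: [-3.099, 0.507, 0.011]
contact_force: [-12.9, 2.8, 8.0]
gripper_width: 0.0006
```

Emit:
drive_tool([
  [[0,0,0,-0.1,0,0,-1],[0,0,0,-0.25,0,0,-1],[0,0,0,-0.25,0,-0.3,-1],[0,0,0,-0.25,0,-0.6,-1],[0,0,0,-0.3,0,-0.9,-1],[0,0,0,-0.6,-0.3,-0.9,-1],[0,0,0,-0.9,-0.6,-0.9,-1],[0,0,0,-1,-0.9,-0.9,-1],[0,0,0,-1,-0.9,-0.9,-1]],
])

```text
time: 10.7
position: [0.4541, 0.066, 0.2319]
orientation: [-3.099, 0.504, 0.009]
contact_force: [0.4, -0.4, 1.5]
gripper_width: 0.0008
```

Run:
```python
from h import *
s=env.get_state(); print(s["time"],s["position"],s["contact_force"])
c=read_camera("side");a=c["pixels"][150:270,280:430,::-1]; cv2.imwrite("pics/s8.png",cv2.resize(a,None,fx=5,fy=5))
c=read_camera("top");a=c["pixels"][150:270,280:430,::-1]; cv2.imwrite("pics/t8.png",cv2.resize(a,None,fx=5,fy=5))
```

```text
10.7 [0.45413689 0.06601205 0.23185485] [ 0.4217615  -0.43241755  1.46137533]
```

View pics/s8.png

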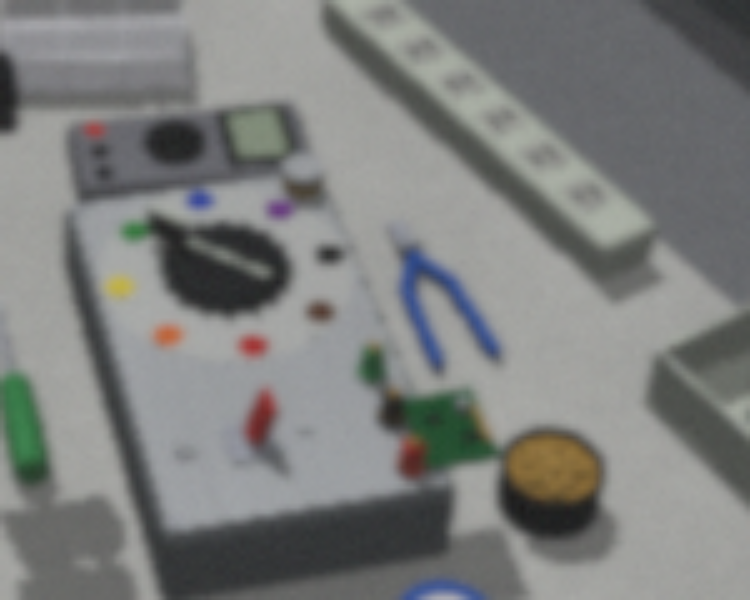

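View pics/t8.png

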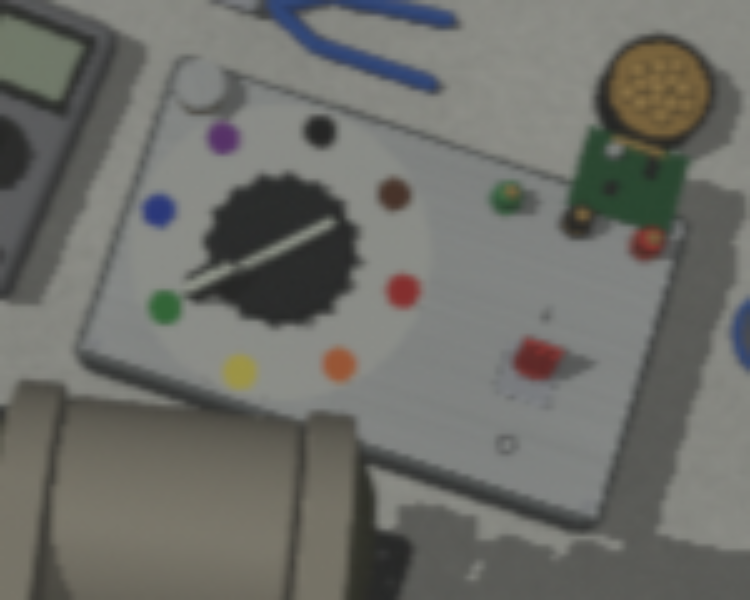

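The selector tab at (188,290) points at the green dot at (165,307). The paddle at (540,357) leans back towards the terminals, and the box hasn't moved. One last look at box drift and tab angle, then I hand in.

Run:
```python
from h import *
c=avg("top"); o=lambda x,y:(280+x/5-.4,150+y/5-.4)
g={0:(320,131),1:(394,194),2:(403,290),3:(340,365),4:(240,371),5:(165,307),6:(159,211),7:(223,138)}
pts={k:centroid(c,*o(*v),4.5,dark if k in(0,1) else sat) for k,v in g.items()}
A,yaw,r,e=axang(c,pts); print(A,np.degrees(yaw),r,e)
t=ray(c,*o(188,290),.098)[:2]-A; print((np.degrees(np.arctan2(t[1],t[0])-yaw)+225)%360)
s=env.get_state(); print(s["time"],s["contact_force"]); env.sign_off()
```

```text
[0.62977824 0.01281217] -18.638583839704037 0.07002399420025263 0.0002702818399272777
1.5157566500889175
11.0 [ 0.71577405 -0.13255576 -0.02415148]
the job is handed in; nothing more can be done
```

The selector now rests on green and the red paddle is over towards the terminals. I handed the job in at 11.0 s.

With the fingers shut, I pushed the tab clockwise three clicks: red, orange, yellow, green. Only once it was on green did I push the paddle over from the front; then I backed the arm away.

**Last checks:**
- **Selector:** the tab points within about 1.5° of the green mark, which is about as closely as I can measure it.
- **Paddle:** both cameras show it leaning back towards the terminals and staying there after the fingers withdrew.
- **Box:** the dots' fitted position and angle match the start to within 0.1 mm and 0.01°. The things around it look undisturbed in both views.
- **Forces:** the highest reading was about 15 N, when I pushed the paddle briefly against its end stop. At hand-in the reading was down to sensor noise, with the arm clear of everything.

**Disagreement:** at the start the two cameras differed by about 5 mm in the selector's position, more than the stated 2 mm calibration. I used the average, and the pushes worked.

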